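# Clip the probes into the instrument drawer

### The arm

A 7-joint arm with a two-finger parallel gripper is mounted at the origin on the work surface; the furniture and walls round the work are solid. World frame = base frame: x ahead of the robot, y to its left, z up, the work surface at z = 0. Lengths are in m, angles in rad, forces in N, time in s.
With the tool pointing down it reaches from about 0.425 to 0.875 m from the base axis. Payload 4.7 kg.
Tool frame: the origin (TCP) lies on the centre line of the jaws, within the pads' length; the fingertips stand 22 mm ahead of it and the grasp point (between the pads) lies 3 mm ahead of it; z points along the fingers, y is the direction in which the jaws open and shut (so a half turn about z gives the same grasp; the last joint's range is limited). The gripper opens to 87 mm and grips with 3 to 60 N. Pads are 19 mm wide; open, the fingers measure 117 mm over their backs; the gripper's body (75 mm by 190 mm) begins 51 mm behind the grasp point.
Start: joints at [-1.232, 0.321, -0.07, 1.45, 0.023, 1.371, -0.057], TCP at [0.207, 0.616, 0.245] pointing down, gripper open.
Joint ranges: [-2.86, 2.86], [-0.3, 2.09], [-1.38, 1.24], [0.06, 2.45], [-1.56, 4.7], [0.09, 2.05], [-2.69, 2.69]. Speed limits (rad/s): [2.57, 2.57, 3.14, 3.14, 3.14, 3.14, 3.14].

### API

Orientations are given as a rotation vector (axis times angle).
In Python, from bench import ctrl, imaging, close_job, finder gives the robot as it stands. The module is installed in compiled form; this text tells all that it offers.
- The arm moves only by the shell command python3 -m jog 'ROWS' [FORCE]. ROWS is JSON, a list that holds one entry, the list of rows, each a list of 7 numbers: the shift along the tool's x, y, z in cm, then the turn, a rotation vector about the tool's x, y, z in degrees, then the finger opening in cm, from 0 to 8.7. In form: [[[dx, dy, dz, ax, ay, az, claw], ...]]. A call has 1 to 12 rows; each row shifts and turns the commanded pose from where the row before left it, along the tool's axes as they then stand; what a row does not reach is not made up. A row lasts 1/10 s, in which the tool goes at most 50 mm and 8.59 degrees, less where a joint would pass 70% of its speed; a pose out of reach is approached as far as the arm can. A call is refused whole if a number of a shift passes 5 or a number of a turn 8.59, either way. A call with a gripper value outside its range is refused whole. The fingers move at their own pace and stop on an object; FORCE is the grip in N (left out, the last holds). Time passes only in rows, so rows that do not move let the fingers close. It gives the time, the measured TCP pose, the force and the opening at its end, in the units of the state.
- ctrl.get_state(): the state, without advancing time (a new reading comes with each control period).
- imaging.get_image(name): name is "side" or "top"; returns a dict with "frame" (384x512x3 uint8, red, green, blue), "intrinsics" (3x3 intrinsics, pixels), "k1" (the pictures are not rectified: a ray, as slopes to the right and down, at radius r is drawn at 1 + k1 r^2 times it, then the intrinsics apply), "pose" (4x4, takes a point from camera to world coordinates). Camera axes: x right, y down, z forward; pixel columns grow to the right and rows downward; lengths in m; the calibration is good to about 2 mm. A picture is of the moment at which its call begins. There is no depth.
- close_job(): hands the job in, once; it reports no verdict.
Trained networks look in the newest picture that a camera, given by its name, has taken for a name from the list of things; names that differ only in an ending like _2 or _b are one class to them, and where a whole thing is asked for, a point or a joint stands for the part that bears it (a point fixed in the world has none). Each returns a list of dicts, best first, with "conf" (0 to 1); they miss things now and then, are a little off and sometimes report something else, mostly with a low value. They report only what shows in the picture. A call takes as long as a camera call.
- finder.trace(label, camera): "region" (384x512 bool, what is visible of it) and "point" ([row, column] as shares, 0 to 1, of the picture: columns of its width, rows of its height, amid what is visible of it).
- finder.spot_point(label, camera): "point" ([row, column] as shares, 0 to 1, of the picture: columns of its width, rows of its height: a listed point, or the origin of a listed thing).
The state is a dict: "time": time; "joint_positions": joint angles; "qd": joint speeds; "joint_torque": joint torques, N m; "position": TCP position; "tool_rot": TCP orientation; "ft_force": force on the tool from outside, world axes, zero at the start; "torque": the same for the moment, N m; "grip_width": opening from 0.0 (shut) to 1.0 (fully open).
Only numpy, scipy, OpenCV 4.12 (cv2) and the standard library are available. Lean on these libraries where they do the work, as an engineer would, in place of code of your own. Each camera call takes 0.05 s, during which the arm holds its last target. There are 200 camera calls.

### The job

Pull the instrument drawer all the way out to its stop, then lay each probe that is on the table on the rails in front of the clip of its own colour and press it sideways until it snaps fully home, flat on the rails, centred between the two clip arms and with the steel stem pointing towards the robot. When all are clipped, slide the drawer fully shut, and leave the other things on the bench where they are.

Things in the scene. Friction and masses are not known exactly. Their poses are not given: they have to be found in the camera images.
- drawer (a joint): the drawer of the low white instrument cabinet: 0 m shut, 0.245 m fully out at its stop; sliding friction about 2.5 N, stays where it is left
- cabinet: low white cabinet fixed to the table, 240 mm deep, 190 mm wide, 94 mm high; origin at the centre of its underside; its own -x axis is the way the drawer comes out (towards the middle of the table), z up
- drawer_handle (a point): middle of the drawer's dark bar handle, a horizontal bar 100 mm long and about 10 mm thick along the cabinet's y axis, standing 35 mm off the drawer front, 60 mm above the table; moves with the drawer; axes parallel to the cabinet's
- probe_red: red-banded measuring probe, loose on the table: a white square handle 100 x 14 x 14 mm with red bands and a thin steel stem (6 mm thick, 40 mm long) on one end; 60 g; origin at the centre of the handle's underside; x along the handle towards the stem, z up when lying flat; None if there is no such probe this time
- neck_red (a point): where the steel stem leaves the handle of the red probe, 50 mm from the probe's origin along its x, 7 mm up
- seat_red (a point): origin of the red probe when home in the red clip: on top of the two rails, 38 mm above the table; moves with the drawer; axes parallel to the cabinet's (+x from the drawer front into the cabinet). A home probe lies along this y axis, stem towards +y, its side against the clip's fixed back stop, which is 7 mm to -x
- mouth_red (a point): where to lay the red probe's origin before pressing: on the rails 30 mm to +x of the seat, just clear of the clip's noses; from here the probe is pushed 30 mm in -x, along the rails, into the clip
- clip_red (a joint): lift of the red spring clip: 0 m closed, at most 0.009; its two arms, one over each rail, rise together. Pushing a probe in takes about 8 to 10 N; the sloping noses (reaching 20 mm to +x of the seat, lowest point 10 mm above the rails) ride over it and drop behind it; home, it reads under 0.001. Arm tops are 22 mm above the rails
- probe_blue: blue-banded measuring probe, loose on the table: a white square handle 100 x 14 x 14 mm with blue bands and a thin steel stem (6 mm thick, 40 mm long) on one end; 60 g; origin at the centre of the handle's underside; x along the handle towards the stem, z up when lying flat; None if there is no such probe this time
- neck_blue (a point): where the steel stem leaves the handle of the blue probe, 50 mm from the probe's origin along its x, 7 mm up
- seat_blue (a point): origin of the blue probe when home in the blue clip: on top of the two rails, 38 mm above the table; moves with the drawer; axes parallel to the cabinet's (+x from the drawer front into the cabinet). A home probe lies along this y axis, stem towards +y, its side against the clip's fixed back stop, which is 7 mm to -x
- mouth_blue (a point): where to lay the blue probe's origin before pressing: on the rails 30 mm to +x of the seat, just clear of the clip's noses; from here the probe is pushed 30 mm in -x, along the rails, into the clip
- clip_blue (a joint): lift of the blue spring clip: 0 m closed, at most 0.009; its two arms, one over each rail, rise together. Pushing a probe in takes about 8 to 10 N; the sloping noses (reaching 20 mm to +x of the seat, lowest point 10 mm above the rails) ride over it and drop behind it; home, it reads under 0.001. Arm tops are 22 mm above the rails
- probe_yellow: yellow-banded measuring probe, loose on the table: a white square handle 100 x 14 x 14 mm with yellow bands and a thin steel stem (6 mm thick, 40 mm long) on one end; 60 g; origin at the centre of the handle's underside; x along the handle towards the stem, z up when lying flat; None if there is no such probe this time
- neck_yellow (a point): where the steel stem leaves the handle of the yellow probe, 50 mm from the probe's origin along its x, 7 mm up
- seat_yellow (a point): origin of the yellow probe when home in the yellow clip: on top of the two rails, 38 mm above the table; moves with the drawer; axes parallel to the cabinet's (+x from the drawer front into the cabinet). A home probe lies along this y axis, stem towards +y, its side against the clip's fixed back stop, which is 7 mm to -x
- mouth_yellow (a point): where to lay the yellow probe's origin before pressing: on the rails 30 mm to +x of the seat, just clear of the clip's noses; from here the probe is pushed 30 mm in -x, along the rails, into the clip
- clip_yellow (a joint): lift of the yellow spring clip: 0 m closed, at most 0.009; its two arms, one over each rail, rise together. Pushing a probe in takes about 8 to 10 N; the sloping noses (reaching 20 mm to +x of the seat, lowest point 10 mm above the rails) ride over it and drop behind it; home, it reads under 0.001. Arm tops are 22 mm above the rails
- rails (a point): front end of the pair of rails, midway between them, at their top, 38 mm above the table, against the drawer front, which is 88 mm high. The rails run along +x, each 14 mm wide, centred 36 mm to either side in y; between them it is open to the drawer floor, 26 mm below. Red clip nearest this end, then blue, then yellow, 68 mm apart
- vial_white: small vial with a white-grey cap, 23 mm wide, 43 mm high; a bystander; origin at the centre of its underside
- mini_rack: teal rack of micro tubes, 52 x 124 x 38 mm; a bystander; origin at the centre of its underside

How it is judged:
By the outcome, as a careful person would: the job done as asked, in the order asked, and still so for the second after the job is handed in, with the robot touching nothing.
Of probe_red, probe_blue, probe_yellow only 2 to 3 are there at a start; the rules pass over those that are not, and their reading is None.
At some moment in a run one of probe_red, probe_blue, probe_yellow may be knocked a few centimetres aside while the robot is not near it.
Once in a run the grip may slacken for a moment while it holds something.
It also fails if it takes over 210 s, if anything falls off the work surface, if the arm or the gripper's body presses on something with over 40 N, if the wrist force passes 120 N, or if a joint passes its speed limit or range.

## Working session

There is one attempt and no reset: what is moved stays moved. The work goes in short steps, Python scripts to look and compute and a shell command to move; the robot and the scene stay as the last step left them, time stands still between calls to the robot, and variables do not carry over. Pictures are saved under pics/ and viewed, about 12 in all and at most 16, crops included, and the job is handed in when it is done.

```bash
mkdir -p pics; cat > h.py <<'E'
import numpy as np, cv2
from bench import ctrl, imaging, finder
from scipy.spatial.transform import Rotation as R
C={}
def snap(cam,save=None):
    im=imaging.get_image(cam); C[cam]=im
    if save: cv2.imwrite('pics/'+save,im['frame'][:,:,::-1])
    return im
def ray(cam,pt):
    im=C[cam]; K=np.array(im['intrinsics']); k=im['k1']
    u=pt[1]*512; v=pt[0]*384
    d=np.array([(u-K[0,2])/K[0,0],(v-K[1,2])/K[1,1]]); s=d.copy()
    for _ in range(20): s=d/(1+k*(s@s))
    T=np.array(im['pose']); return T[:3,3],T[:3,:3]@np.array([s[0],s[1],1])
def onz(cam,pt,z):
    o,d=ray(cam,pt); return o+d*(z-o[2])/d[2]
def proj(cam,X):
    im=C[cam]; T=np.array(im['pose']); p=T[:3,:3].T@(np.array(X)-T[:3,3]); s=p[:2]/p[2]
    s=s*(1+im['k1']*(s@s)); K=np.array(im['intrinsics']); return K[0,0]*s[0]+K[0,2],K[1,1]*s[1]+K[1,2]
def spot(l,cam,z):
    r=finder.spot_point(l,cam)
    return [(round(a['conf'],2),onz(cam,a['point'],z).round(4)) for a in r[:2]]
def st():
    s=ctrl.get_state(); M=R.from_rotvec(s['tool_rot']).as_matrix()
    print('t',round(s['time'],2),'pos',np.round(s['position'],4),'x',M[:,0].round(3),'y',M[:,1].round(3),'z',M[:,2].round(3),'F',np.round(s['ft_force'],1),'w',round(s['grip_width'],3),'q',np.round(s['joint_positions'],2))
    return np.array(s['position']),M
Z=dict(cabinet=0,drawer_handle=.06,rails=.038,vial_white=0,mini_rack=0)
for c in('red','blue','yellow'): Z['probe_'+c]=0;Z['neck_'+c]=.007;Z['seat_'+c]=.038;Z['mouth_'+c]=.038
E
cat > a.py <<'E'
from h import *
for c in('top','side'):
    snap(c,'a_'+c+'.png'); print(c,np.array(C[c]['pose']).round(3).tolist())
    for l in Z: print(l,spot(l,c,Z[l]))
st()
E
python3 a.py
```

```text
top [[-0.004, -0.99, 0.138, 0.235], [-1.0, 0.004, -0.003, 0.027], [0.002, -0.138, -0.99, 1.432], [0.0, 0.0, 0.0, 1.0]]
cabinet [(0.88, array([0.4192, 0.3754, 0.    ]))]
drawer_handle [(0.86, array([0.4413, 0.1907, 0.06  ])), (0.27, array([ 0.4579, -0.4331,  0.06  ]))]
rails []
vial_white [(0.38, array([ 0.4936, -0.0582,  0.    ]))]
mini_rack [(0.59, array([ 0.4641, -0.4516,  0.    ]))]
probe_red [(0.54, array([ 0.443 , -0.1576,  0.    ]))]
neck_red [(0.63, array([ 0.3942, -0.1688,  0.007 ]))]
seat_red [(0.74, array([0.4495, 0.2815, 0.038 ]))]
mouth_red [(0.9, array([0.4376, 0.3092, 0.038 ])), (0.34, array([0.4466, 0.1974, 0.038 ]))]
probe_blue []
neck_blue []
seat_blue [(0.61, array([ 0.4509, -0.1478,  0.038 ]))]
mouth_blue [(0.31, array([ 0.3646, -0.3516,  0.038 ]))]
probe_yellow [(0.63, array([ 0.4226, -0.3502,  0.    ]))]
neck_yellow [(0.61, array([ 0.3775, -0.3712,  0.007 ]))]
seat_yellow []
mouth_yellow []
side [[0.841, -0.329, 0.428, -0.162], [-0.54, -0.536, 0.649, -0.89], [0.016, -0.777, -0.629, 0.94], [0.0, 0.0, 0.0, 1.0]]
cabinet [(0.87, array([ 0.4211,  0.382 , -0.    ])), 
[... 464 characters left out ...]
898, -0.1569,  0.007 ]))]
seat_red [(0.96, array([0.4578, 0.3   , 0.038 ]))]
mouth_red [(0.59, array([0.4511, 0.3249, 0.038 ]))]
probe_blue []
neck_blue [(0.38, array([ 0.4124, -0.3438,  0.007 ]))]
seat_blue [(0.55, array([0.4198, 0.3264, 0.038 ]))]
mouth_blue [(0.66, array([0.444 , 0.3852, 0.038 ]))]
probe_yellow [(0.49, array([ 0.4136, -0.3443,  0.    ])), (0.47, array([ 0.3826, -0.3556, -0.    ]))]
neck_yellow [(0.45, array([ 0.3751, -0.3491,  0.007 ]))]
seat_yellow [(0.71, array([0.4435, 0.4105, 0.038 ]))]
mouth_yellow []
t 1.8 pos [0.2075 0.616  0.2446] x [-0.948  0.319 -0.   ] y [0.319 0.948 0.   ] z [ 0.  0. -1.] F [ 0.2  0.1 -0.8] w 0.998 q [-1.23  0.32 -0.07  1.45  0.02  1.37 -0.06]
```

View pics/a_top.png

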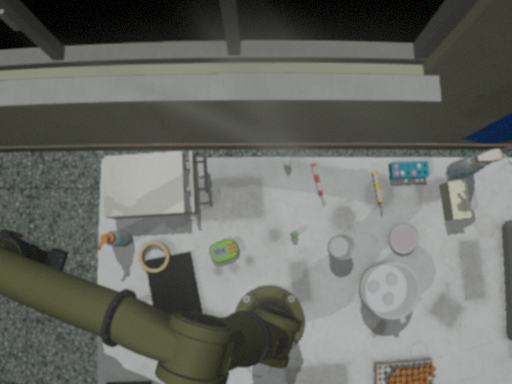

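View pics/a_side.png

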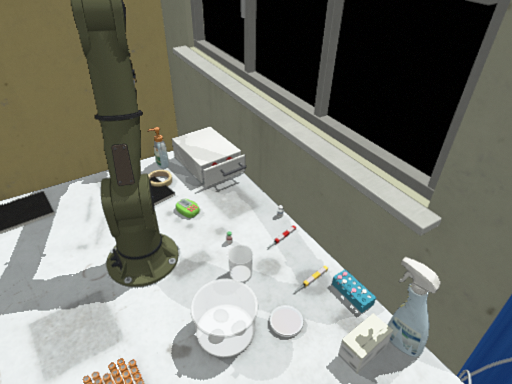

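The top view shows the cabinet at the left (cols 103-190, rows 152-217) with its handle at col ~205. The red probe is at (317,180) and the yellow one at (377,187), both with stems towards the robot. There is no blue probe. The wall runs along row ~148. The side view agrees. Next I'll measure the cabinet's yaw.

```bash
cat > b.py <<'E'
from h import *
im=snap('top'); f=im['frame']
cv2.imwrite('pics/b.png',cv2.resize(f[140:225,95:230,::-1],None,fx=5.5,fy=5.5,interpolation=cv2.INTER_CUBIC))
for l,z in(('cabinet',.094),):
    m=finder.trace(l,'top')[0]['region'].astype(np.uint8)
    r,c=np.nonzero(m); print(l,m.sum(),r.min(),r.max(),c.min(),c.max())
    P=np.array([onz('top',[(a+.5)/384,(b+.5)/512],z)[:2] for a,b in zip(r,c)]).astype(np.float32)
    q=cv2.minAreaRect(P); print(q, cv2.boxPoints(q).round(3).tolist())
for p in((320,147),(250,147),(320,156)): print(p,onz('top',[p[1]/384,p[0]/512],0).round(3))
E
python3 b.py
```

```text
cabinet 5883 150 219 104 207
((0.4173651933670044, 0.3405020236968994), (0.19736577570438385, 0.3184027075767517), 3.860325574874878) [[0.30799999833106995, 0.49300000071525574], [0.33000001311302185, 0.17499999701976776], [0.5270000100135803, 0.18799999356269836], [0.5049999952316284, 0.5059999823570251]]
(320, 147) [ 0.551 -0.172  0.   ]
(250, 147) [0.551 0.056 0.   ]
(320, 156) [ 0.521 -0.171  0.   ]
```

View pics/b.png

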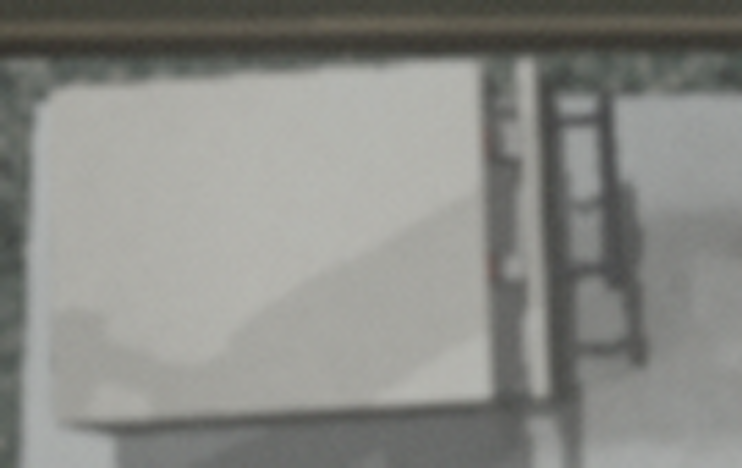

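The drawer is already open about 3 cm, with the red clip just showing. The bar runs from crop (605,95) to (617,280), and the yaw looks like 3-4°.

```bash
cat > c.py <<'E'
from h import *
snap('top')
w=lambda x,y,z: onz('top',[(140+y/5.5)/384,(95+x/5.5)/512],z)
def yaw(n,a,b,z):
    A,B=w(*a,z),w(*b,z); d=(A-B)[:2]; print(n,A.round(4),B.round(4),np.degrees(np.arctan2(d[1],d[0])).round(2),np.linalg.norm(d).round(4))
yaw('bar',(605,95),(617,280),.06)
yaw('front',(535,60),(549,400),.088)
yaw('frontL',(518,60),(533,400),.088)
yaw('cabfront',(478,60),(491,405),.094)
yaw('cabback',(45,98),(57,424),.094)
yaw('cabside',(57,424),(491,405),.094)
E
python3 c.py
```

```text
bar [0.5061 0.1947 0.06  ] [0.4009 0.1865 0.06  ] 4.41 0.1055
front [0.5206 0.2306 0.088 ] [0.3318 0.2198 0.088 ] 3.27 0.1891
frontL [0.5207 0.2401 0.088 ] [0.3318 0.2286 0.088 ] 3.49 0.1892
cabfront [0.5196 0.2615 0.094 ] [0.3287 0.2506 0.094 ] 3.26 0.1912
cabback [0.5004 0.5072 0.094 ] [0.3179 0.4924 0.094 ] 4.62 0.1831
cabside [0.3179 0.4924 0.094 ] [0.3287 0.2506 0.094 ] 92.56 0.2421
```

```bash
python3 -m jog '[[[0,0,0,0,0,-7.3,2.4],[0,0,0,0,0,-7.3,2.4],[0,0,0,0,0,-7.3,2.4],[-2.25,-4.4,0,0,0,0,2.4],[-2.25,-4.4,0,0,0,0,2.4],[-2.25,-4.4,0,0,0,0,2.4],[-2.25,-4.4,0,0,0,0,2.4],[-2.25,-4.4,0,0,0,0,2.4],[-2.25,-4.4,0,0,0,0,2.4],[-2.25,-4.4,0,0,0,0,2.4],[-2.25,-4.4,0,0,0,0,2.4]]]' 40; python3 -c "
from h import *
st()"
```

```text
time: 3.05
position: [0.4081, 0.2731, 0.245]
tool_rot: [-0.09, 3.139, 0.001]
ft_force: [0.2, -0.7, 0.8]
grip_width: 0.277
t 3.05 pos [0.4081 0.2731 0.245 ] x [-0.998 -0.058 -0.001] y [-0.058  0.998  0.001] z [ 0.001  0.001 -1.   ] F [ 0.2 -0.7  0.8] w 0.277 q [-0.79 -0.02  0.15  1.84  0.    1.32  0.98]
```

```bash
python3 -m jog '[[[-0.8,-2.85,0,0,0,0,2.4],[-0.8,-2.85,0,0,0,0,2.4],[-0.8,-2.85,0,0,0,0,2.4],[0,0,4,0,0,0,2.4],[0,0,4,0,0,0,2.4],[0,0,0,0,0,0,2.4],[0,0,0,0,0,0,2.4]]]'; python3 -c "
from h import *
st();im=snap('side');snap('top');print(spot('drawer_handle','side',.06),spot('drawer_handle','top',.06))
cv2.imwrite('pics/d.png',cv2.resize(im['frame'][80:230,140:340,::-1],None,fx=4,fy=4,interpolation=cv2.INTER_CUBIC))"
```

```text
time: 3.75
position: [0.4361, 0.191, 0.1651]
tool_rot: [0.091, -3.14, 0.001]
ft_force: [0.0, -0.3, 0.1]
grip_width: 0.274
t 3.75 pos [0.4361 0.191  0.1651] x [-0.998 -0.058  0.001] y [-0.058  0.998 -0.   ] z [-0.001 -0.    -1.   ] F [ 0.  -0.3  0.1] w 0.274 q [-0.71  0.    0.24  1.98 -0.    1.16  1.16]
[(0.7, array([ 0.3419, -0.3761,  0.06  ])), (0.6, array([0.452 , 0.2082, 0.06  ]))] []
```

View pics/d.png

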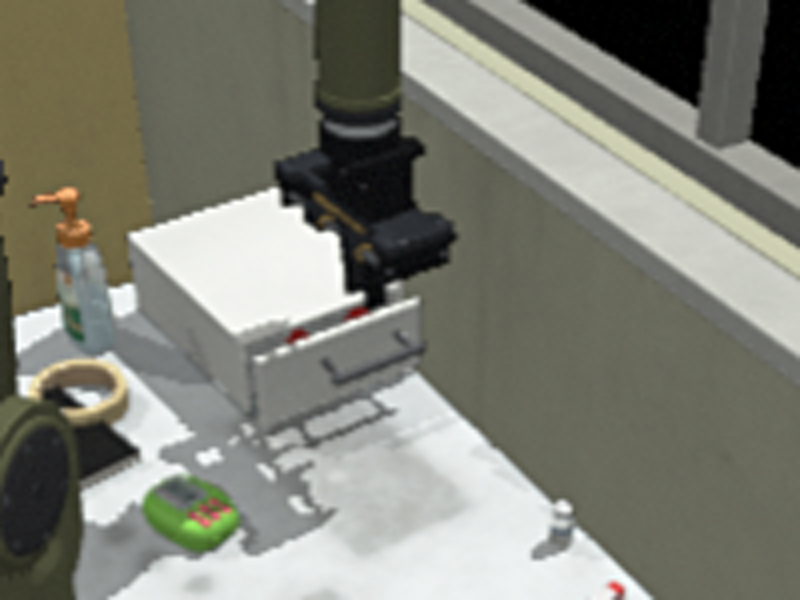

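The bar shows at crop (335,378)-(422,350), with the open gripper above it. I'll triangulate the bar ends.

```bash
python3 -c "
from h import *
snap('side')
for x,y in((335,380),(424,350),(378,364)): print(onz('side',[(80+y/4)/384,(140+x/4)/512],.06).round(4))
"
```

```text
[0.3997 0.1912 0.06  ]
[0.4999 0.1896 0.06  ]
[0.4487 0.1926 0.06  ]
```

```bash
python3 -m jog '[[[-0.6,0,0,0,0,0,2.4],[-0.6,0,2.4,0,0,0,2.4],[0,0,2.5,0,0,0,2.4],[0,0,2.5,0,0,0,2.4],[0,0,2.4,0,0,0,2.4],[0,0,0,0,0,0,2.4],[0,0,0,0,0,0,2.4]]]'; python3 -m jog '[[[0,0,0,0,0,0,0],[0,0,0,0,0,0,0],[0,0,0,0,0,0,0],[0,0,0,0,0,0,0]]]'; python3 -c "
from h import *
st()"
```

```text
time: 4.7
position: [0.4487, 0.1918, 0.0671]
tool_rot: [-0.09, 3.14, -0.0]
ft_force: [-0.0, 0.6, 0.4]
grip_width: 0.273
time: 5.1
position: [0.4493, 0.1928, 0.0681]
tool_rot: [-0.091, 3.137, 0.004]
ft_force: [-0.6, 1.0, 5.6]
grip_width: 0.111
t 5.1 pos [0.4493 0.1928 0.0681] x [-0.998 -0.058 -0.003] y [-0.058  0.998  0.002] z [ 0.003  0.002 -1.   ] F [-0.6  1.   5.6] w 0.111 q [-0.69  0.15  0.25  2.05 -0.04  0.95  1.21]
```

```bash
python3 -m jog '[[[0,-1,0,0,0,0,0],[0,-2,0,0,0,0,0],[0,-2,0,0,0,0,0],[0,-2,0,0,0,0,0],[0,-2,0,0,0,0,0],[0,-2,0,0,0,0,0],[0,-2,0,0,0,0,0],[0,-2,0,0,0,0,0],[0,-2,0,0,0,0,0],[0,-1,0,0,0,0,0],[0,0,0,0,0,0,0]]]'; python3 -c "
from h import *
st()"; python3 -m jog '[[[0,-0.6,0,0,0,0,0],[0,-0.6,0,0,0,0,0],[0,-0.6,0,0,0,0,0],[0,0,0,0,0,0,0]]]'; python3 -m jog '[[[0,-0.6,0,0,0,0,0],[0,-0.4,0,0,0,0,0],[0,-0.4,0,0,0,0,0],[0,0,0,0,0,0,0]]]'; python3 -c "
from h import *
st()"
```

```text
time: 6.2
position: [0.4602, 0.0095, 0.068]
tool_rot: [-0.086, 3.137, -0.001]
ft_force: [2.4, -2.7, 6.3]
grip_width: 0.108
t 6.2 pos [0.4602 0.0095 0.068 ] x [-0.998 -0.055 -0.004] y [-0.055  0.998 -0.001] z [ 0.004 -0.001 -1.   ] F [ 2.4 -2.7  6.3] w 0.108 q [-0.47  0.09  0.41  2.12 -0.04  0.94  1.59]
time: 6.6
position: [0.4612, -0.0068, 0.068]
tool_rot: [-0.089, 3.137, 0.0]
ft_force: [1.0, -0.3, 6.6]
grip_width: 0.113
time: 7.0
position: [0.462, -0.0204, 0.068]
tool_rot: [-0.089, 3.137, 0.001]
ft_force: [1.7, 0.7, 6.8]
grip_width: 0.116
t 7.0 pos [ 0.462  -0.0204  0.068 ] x [-0.998 -0.057 -0.004] y [-0.057  0.998  0.   ] z [ 0.004  0.001 -1.   ] F [1.7 0.7 6.8] w 0.116 q [-0.43  0.09  0.44  2.11 -0.05  0.94  1.66]
```

```bash
python3 -m jog '[[[0,-0.5,0,0,0,0,0],[0,-0.5,0,0,0,0,0],[0,0,0,0,0,0,0]]]';  python3 -m jog '[[[0,-0.4,0,0,0,0,0],[0,-0.4,0,0,0,0,0],[0,0,0,0,0,0,0]]]'
```

```text
time: 7.3
position: [0.4624, -0.0267, 0.068]
tool_rot: [-0.092, 3.137, 0.008]
ft_force: [-0.3, 8.4, 7.0]
grip_width: 0.109
time: 7.6
position: [0.4624, -0.027, 0.068]
tool_rot: [-0.097, 3.138, 0.023]
ft_force: [-1.1, 25.9, 8.6]
grip_width: 0.114
```

```bash
python3 -m jog '[[[0,0.7,0,0,0,0,0],[0,0.2,0,0,0,0,2.4],[0,0,0,0,0,0,2.4],[0,0,0,0,0,0,2.4],[0,0,0,0,0,0,2.4],[0,0,-3,0,0,0,2.4],[0,0,-5,0,0,0,2.4],[0,0,-5,0,0,0,2.4],[0,-4,0,0,0,0,4],[0,-4.9,0,0,0,0,4],[0,-4.9,0,0,0,0,4],[0,-4.9,0,0,0,0,4]]]'; cat > a.py <<'E'
from h import *
for c in('top','side'):
    snap(c,'e_'+c+'.png'); print(c)
    for l in ['cabinet','drawer_handle','rails','vial_white']+[p+k for k in('_red','_yellow','_blue') for p in('probe','neck','seat','mouth')]: print(l,spot(l,c,Z[l]))
st()
f=C['side']['frame'];cv2.imwrite('pics/e1.png',cv2.resize(f[100:260,150:350,::-1],None,fx=4,fy=3.75,interpolation=cv2.INTER_CUBIC))
f=C['top']['frame'];cv2.imwrite('pics/e2.png',cv2.resize(f[140:225,180:310,::-1],None,fx=6,fy=6,interpolation=cv2.INTER_CUBIC))
E
python3 a.py
```

```text
time: 8.8
position: [0.4711, -0.2179, 0.1967]
tool_rot: [-0.09, 3.14, 0.0]
ft_force: [1.5, 1.1, -0.6]
grip_width: 0.449
top
cabinet [(0.83, array([0.411 , 0.3776, 0.    ])), (0.2, array([ 0.4919, -0.0605,  0.    ]))]
drawer_handle [(0.61, array([ 0.4678, -0.018 ,  0.06  ])), (0.29, array([ 0.4184, -0.3431,  0.06  ]))]
rails [(0.98, array([0.4753, 0.0318, 0.038 ]))]
vial_white [(0.56, array([ 0.492 , -0.0527,  0.    ]))]
probe_red [(0.58, array([ 0.4521, -0.1596,  0.    ]))]
neck_red [(0.59, array([ 0.4026, -0.1707,  0.007 ]))]
seat_red [(0.87, array([0.4516, 0.051 , 0.038 ]))]
mouth_red [(0.79, array([0.4429, 0.091 , 0.038 ]))]
probe_yellow [(0.46, array([ 0.421 , -0.3494,  0.    ]))]
neck_yellow [(0.42, array([ 0.3711, -0.3664,  0.007 ]))]
seat_yellow [(0.89, array([0.4446, 0.1968, 0.038 ])), (0.67, array([0.4465, 0.1246, 0.038 ]))]
mouth_yellow [(0.79, array([0.4489, 0.2246, 0.038 ]))]
probe_blue []
neck_blue []
seat_blue [(0.56, array([0.4512, 0.1227, 0.038 ]))]
mouth_blue [(0.97, array([0.4565, 0.1557, 0.038 ]))]
side
cabinet [(0.7, array([0.4275, 0.3888, 0.    ]))]
drawer_handle
[... 406 characters left out ...]
, -0.1649,  0.007 ]))]
seat_red []
mouth_red [(0.67, array([0.4487, 0.075 , 0.038 ]))]
probe_yellow [(0.63, array([ 0.4135, -0.3479,  0.    ]))]
neck_yellow [(0.53, array([ 0.3724, -0.347 ,  0.007 ]))]
seat_yellow [(0.79, array([0.4418, 0.1791, 0.038 ]))]
mouth_yellow [(0.94, array([0.4414, 0.2133, 0.038 ])), (0.21, array([0.4507, 0.1869, 0.038 ]))]
probe_blue []
neck_blue []
seat_blue [(0.56, array([0.4398, 0.1292, 0.038 ])), (0.21, array([0.4537, 0.1412, 0.038 ]))]
mouth_blue [(0.91, array([0.4451, 0.1532, 0.038 ]))]
t 10.5 pos [ 0.4717 -0.2157  0.1965] x [-0.998 -0.057 -0.   ] y [-0.057  0.998  0.   ] z [ 0.  0. -1.] F [-1.2 -0.3  0.5] w 0.459 q [-0.25  0.07  0.66  1.86 -0.05  1.23  2.05]
```

View pics/e1.png

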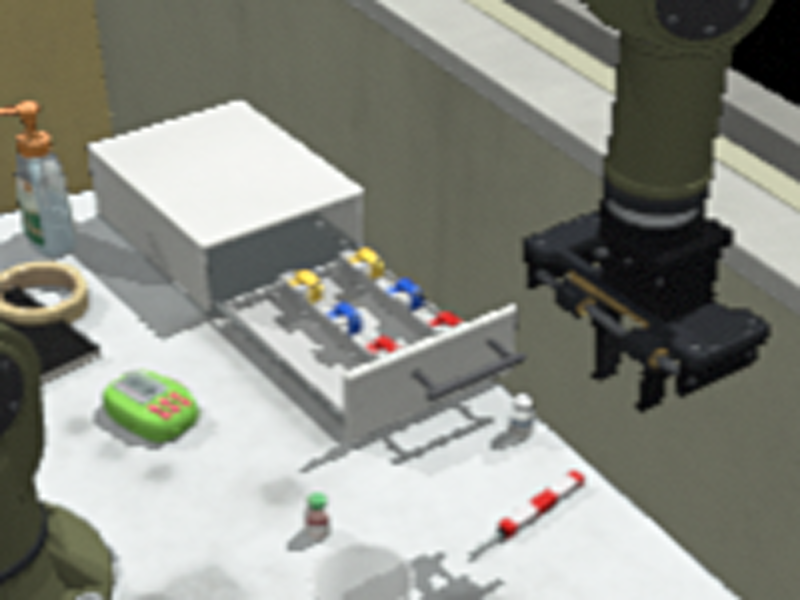

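View pics/e2.png

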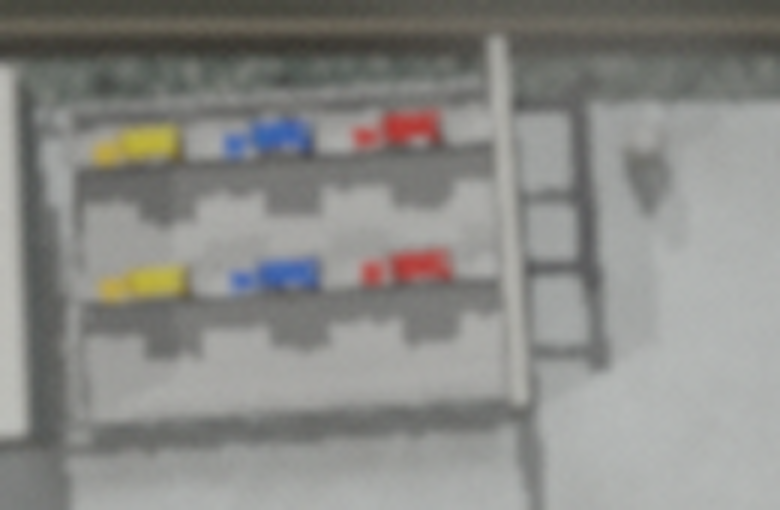

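The drawer is fully out, with the clips over two separate rails and open space between them. In the top crop the red arms are at (410,130) and (422,268), blue at (270,137) and (280,275), yellow at (140,145) and (150,283). Next I'll measure the clip colour blobs and the probe poses.

```bash
cat > g.py <<'E'
from h import *
t=np.radians(3.3); X=np.array([-np.sin(t),np.cos(t)]); Y=np.array([-np.cos(t),-np.sin(t)])
def clips():
    im=C['top']['frame']; hsv=cv2.cvtColor(im,cv2.COLOR_RGB2HSV)
    for n,(a,b) in dict(red=(170,190),blue=(100,130),yellow=(18,34)).items():
        h=hsv[:,:,0].astype(int); h=np.where(h<10,h+180,h) if n=='red' else h
        m=((h>=a)&(h<=b)&(hsv[:,:,1]>80)&(hsv[:,:,2]>60)).astype(np.uint8); m[:,300:]=0;m[:150]=0;m[200:]=0; m[:,:185]=0
        k,lab,s,c=cv2.connectedComponentsWithStats(m)
        for i in range(1,k):
            if s[i,4]<12: continue
            r,cc=np.nonzero(lab==i); P=np.array([onz('top',[(u+.5)/384,(v+.5)/512],.057)[:2] for u,v in zip(r,cc)])
            a_,b_=P@X,P@Y; print(n,s[i,4],'mean',P.mean(0).round(4),'X',a_.min().round(4),a_.max().round(4),'Y',b_.min().round(4),b_.max().round(4))
def probe(col):
    for cam in('top','side'):
        for a in finder.trace('probe_'+col,cam)[:2]:
            r,c=np.nonzero(a['region'])
            if len(r)<10: continue
            P=np.array([onz(cam,[(u+.5)/384,(v+.5)/512],.01)[:2] for u,v in zip(r,c)])
            m=P.mean(0); w,V=np.linalg.eigh(np.cov(P.T)); d=V[:,1]*(1 if V[0,1]<0 else -1); s=(P-m)@d
            print(col,cam,round(a['conf'],2),len(r),'handend',(m+d*s.min()).round(4),'tip',(m+d*s.max()).round(4),'L',round(np.ptp(s),4),'ang',np.degrees(np.arctan2(d[1],d[0])).round(1))
            # handle centre: hand end +50mm
            print('   centre from handle end',(m+d*(s.min()+.0515)).round(4))
E
cat > r.py <<'E'
from g import *
snap('top');snap('side')
clips();probe('red');probe('yellow')
E
python3 r.py
```

```text
red 53 mean [0.4925 0.0643] X 0.0183 0.0593 Y -0.5041 -0.4882
red 42 mean [0.421  0.0553] X 0.0169 0.0447 Y -0.43 -0.416
blue 48 mean [0.4884 0.1313] X 0.0841 0.1247 Y -0.5026 -0.4883
blue 46 mean [0.416  0.1268] X 0.0847 0.125 Y -0.4299 -0.4171
yellow 67 mean [0.4845 0.2003] X 0.1522 0.1934 Y -0.5042 -0.4861
yellow 58 mean [0.4121 0.1966] X 0.1525 0.1932 Y -0.4292 -0.4162
red top 0.7 178 handend [ 0.4947 -0.1472] tip [ 0.3651 -0.1777] L 0.1331 ang -166.8
   centre from handle end [ 0.4446 -0.159 ]
red top 0.24 28 handend [ 0.3896 -0.362 ] tip [ 0.3637 -0.3591] L 0.0261 ang 173.7
   centre from handle end [ 0.3384 -0.3563]
red side 0.64 148 handend [ 0.497  -0.1477] tip [ 0.3657 -0.1783] L 0.1348 ang -166.9
   centre from handle end [ 0.4468 -0.1594]
yellow top 0.48 20 handend [ 0.3862 -0.3604] tip [ 0.3637 -0.3593] L 0.0226 ang 177.2
   centre from handle end [ 0.3348 -0.3579]
yellow top 0.47 48 handend [ 0.5046 -0.07  ] tip [ 0.481  -0.0587] L 0.0262 ang 154.4
   centre from handle end [ 0.4582 -0.0478]
yellow side 0.63 195 handend [ 0.4702 -0.3431] tip [ 0.3385 -0.3659] L 0.1337 ang -170.2
   centre from handle end [ 0.4195 -0.3519]
```

```bash
python3 -m jog '[[[0,0,0,0,0,-4.9,4],[0,0,0,0,0,-4.9,4],[0.63,3.07,0,0,0,0,4],[0.63,3.07,0,0,0,0,4],[0,0,4,0,0,0,4],[0,0,4,0,0,0,4],[0,0,3.5,0,0,0,4],[0,0,0,0,0,0,4],[0,0,0,0,0,0,4]]]' 30; python3 -c "
from g import *
st();snap('top');im=snap('side');probe('red')
cv2.imwrite('pics/f.png',cv2.resize(im['frame'][150:280,220:350,::-1],None,fx=4.6,fy=4.6,interpolation=cv2.INTER_CUBIC))"
```

```text
time: 11.7
position: [0.4454, -0.1589, 0.082]
tool_rot: [0.358, -3.12, 0.0]
ft_force: [0.2, -0.5, 0.4]
grip_width: 0.464
t 11.7 pos [ 0.4454 -0.1589  0.082 ] x [-0.974 -0.226  0.001] y [-0.226  0.974 -0.   ] z [-0.001 -0.    -1.   ] F [ 0.2 -0.5  0.4] w 0.464 q [-0.29  0.1   0.61  2.08 -0.07  0.98  2.15]
red top 0.24 4354 handend [ 0.4619 -0.0427] tip [0.4169 0.2496] L 0.2958 ang 98.7
   centre from handle end [0.4541 0.0082]
red side 0.51 128 handend [ 0.4961 -0.1497] tip [ 0.3653 -0.1768] L 0.1335 ang -168.3
   centre from handle end [ 0.4456 -0.1602]
```

View pics/f.png

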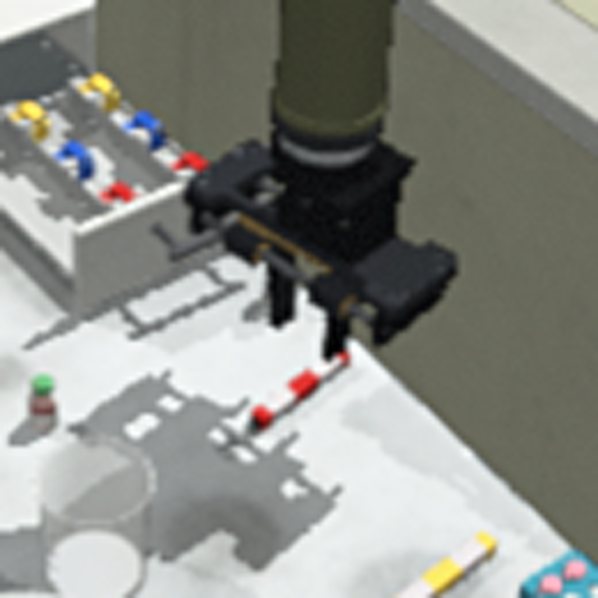

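The gripper straddles the red probe, the bands are centred under it, and the vial and handle are clear. Descending and gripping.

```bash
python3 -m jog '[[[0,0,2.8,0,0,0,4],[0,0,2.8,0,0,0,4],[0,0,0,0,0,0,4],[0,0,0,0,0,0,0],[0,0,0,0,0,0,0],[0,0,0,0,0,0,0],[0,0,0,0,0,0,0],[0,0,0,0,0,0,0]]]' 30; python3 -m jog '[[[0,0,-2,0,0,0,0],[0,0,-3,0,0,0,0],[0,0,-3,0,0,0,0],[0,0,-3,0,0,4.9,0],[0,0,0,0,0,4.9,0],[0,0,0,0,0,0,0]]]'; cat > held.py <<'E'
from g import *
import sys
p,M=st();snap('side');snap('top');probe(sys.argv[1])
z=p[2]-.02
for cam in('side','top'):
    for l in('probe_','neck_'):
        print(l,cam,spot(l+sys.argv[1],cam,z+(.007 if l[0]=='n' else 0)))
E
python3 held.py red
```

```text
time: 12.7
position: [0.4463, -0.1586, 0.0265]
tool_rot: [-0.358, 3.119, 0.0]
ft_force: [-0.2, 0.8, 5.7]
grip_width: 0.153
time: 13.3
position: [0.446, -0.1588, 0.1365]
tool_rot: [-0.09, 3.138, 0.0]
ft_force: [0.4, 0.3, -0.4]
grip_width: 0.155
t 13.3 pos [ 0.446  -0.1588  0.1365] x [-0.998 -0.057 -0.002] y [-0.057  0.998  0.   ] z [ 0.002  0.    -1.   ] F [ 0.4  0.3 -0.4] w 0.155 q [-0.32  0.02  0.62  2.03 -0.01  1.09  1.93]
red top 0.56 4211 handend [ 0.4591 -0.041 ] tip [0.4199 0.2453] L 0.2889 ang 97.8
   centre from handle end [0.4521 0.01  ]
red side 0.44 1995 handend [0.4515 0.0031] tip [0.4273 0.2689] L 0.2668 ang 95.2
   centre from handle end [0.4468 0.0544]
probe_ side [(0.4, array([ 0.4384, -0.1567,  0.1165])), (0.4, array([0.3341, 0.2146, 0.1165]))]
neck_ side [(0.44, array([0.3879, 0.0577, 0.1235])), (0.39, array([ 0.3881, -0.1649,  0.1235]))]
probe_ top [(0.63, array([0.4016, 0.3458, 0.1165]))]
neck_ top []
```

```bash
cat >> g.py <<'E'
def bands(col,z,lo=None,cam='side',x0=.36,x1=.53,y0=-.5,y1=-.1):
    im=C[cam]['frame']; hsv=cv2.cvtColor(im,cv2.COLOR_RGB2HSV); h=hsv[:,:,0].astype(int)
    a,b=dict(red=(170,190),blue=(100,130),yellow=(18,34))[col]
    if col=='red': h=np.where(h<10,h+180,h)
    m=((h>=a)&(h<=b)&(hsv[:,:,1]>90)&(hsv[:,:,2]>60)).astype(np.uint8)
    k,lab,s,c=cv2.connectedComponentsWithStats(m)
    for i in range(1,k):
        if s[i,4]<4: continue
        P=onz(cam,[(c[i,1]+.5)/384,(c[i,0]+.5)/512],z)
        if x0<P[0]<x1 and y0<P[1]<y1: print(cam,col,'px',c[i].round(1),'n',s[i,4],'P',P[:2].round(4))
E
python3 -c "
from g import *
im=snap('side');snap('top');p,M=st();bands('red',p[2]-.013);bands('red',p[2]-.013,cam='top')
cv2.imwrite('pics/g.png',cv2.resize(im['frame'][120:250,220:350,::-1],None,fx=4.6,fy=4.6,interpolation=cv2.INTER_CUBIC))"
```

```text
t 13.8 pos [ 0.4453 -0.1587  0.1353] x [-0.998 -0.058  0.001] y [-0.058  0.998  0.   ] z [-0.001 -0.    -1.   ] F [ 0.2 -0.1 -1.1] w 0.158 q [-0.32  0.02  0.62  2.03 -0.01  1.09  1.93]
side red px [285.9 209.5] n 13 P [ 0.439  -0.1593]
side red px [277.1 215.8] n 17 P [ 0.3973 -0.1688]
```

View pics/g.png

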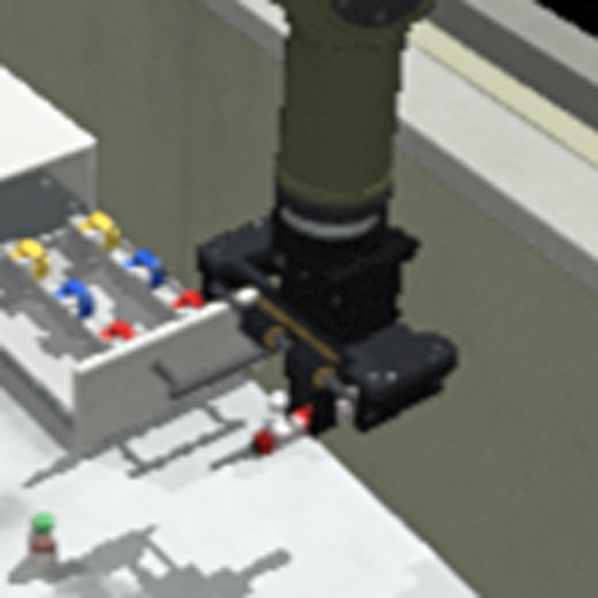

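The red probe is held level and near square. Its near end band is at x≈0.397, so the origin sits about 3 mm towards the robot from the TCP. Carrying it over the mouth.

```bash
python3 -m jog '[[[-0.3,2,0,0,0,0,0],[-0.35,3,0,0,0,0,0],[-0.35,3.5,0,0,0,0,0],[-0.35,3.5,0,0,0,0,0],[-0.35,3.5,0,0,0,0,0],[-0.35,3.5,0,0,0,0,0],[-0.35,3.5,0,0,0,0,0],[-0.36,3.15,0,0,0,0,0],[0,0,0,0,0,0,0],[0,0,0,0,0,0,0]]]'; python3 -m jog '[[[0,0,2,0,0,0,0],[0,0,1.5,0,0,0,0],[0,0,0,0,0,0,0]]]'; python3 -c "
from g import *
im=snap('side');t=snap('top');p,M=st();print(M[:2].T@np.eye(2)[0] if 0 else '',p[:2]@X,p[:2]@Y);bands('red',p[2]-.013,y0=-.05,y1=.3)
a=cv2.resize(im['frame'][110:220,170:310,::-1],(700,550),interpolation=cv2.INTER_CUBIC)
cv2.imwrite('pics/i.png',a)"
```

```text
time: 14.8
position: [0.4582, 0.0992, 0.1353]
tool_rot: [0.093, -3.14, 0.001]
ft_force: [-0.4, -0.7, -0.2]
grip_width: 0.154
time: 15.1
position: [0.4567, 0.0969, 0.0987]
tool_rot: [0.087, -3.136, 0.003]
ft_force: [0.6, -1.2, -0.6]
grip_width: 0.157
t 15.2 pos [0.4584 0.0978 0.1007] x [-0.998 -0.056  0.   ] y [-0.056  0.998 -0.   ] z [-0. -0. -1.] F [-0.9  0.2 -0.4] w 0.158 q [-0.6   0.06  0.34  2.07 -0.02  1.02  1.38]
 0.07122959193563873 -0.4632319936693224
side red px [246.9 177.8] n 9 P [0.4469 0.0932]
side red px [239.2 182.4] n 12 P [0.408  0.0835]
side red px [261.2 184.7] n 22 P [0.469  0.0301]
side red px [245.1 191.6] n 19 P [0.3979 0.0261]
```

View pics/i.png

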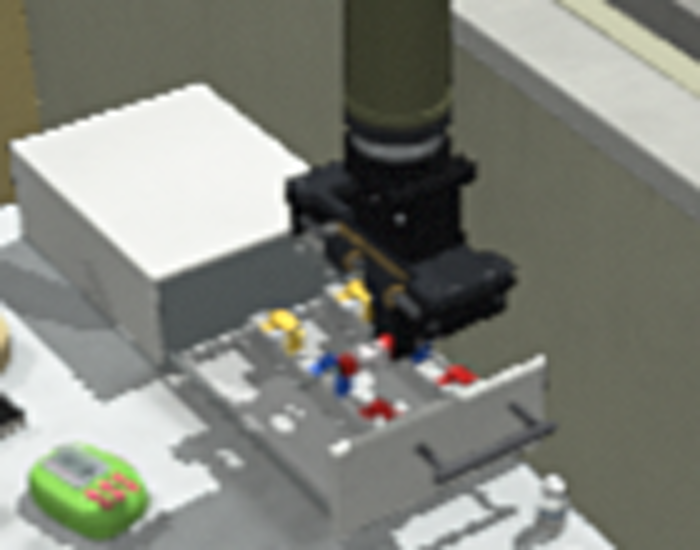

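The probe hangs over the gap between the red and blue clips, parallel to them. Lowering.

```bash
python3 -m jog '[[[0,0.1,1.5,0,0,0,0],[0,0,1.2,0,0,0,0],[0,0,0.4,0,0,0,0],[0,0,0.2,0,0,0,0],[0,0,0,0,0,0,0]]]';python3 -m jog '[[[0,0,0.2,0,0,0,0],[0,0,0,0,0,0,0]]]'
```

```text
time: 15.7
position: [0.4583, 0.0999, 0.0677]
tool_rot: [-0.09, 3.14, -0.0]
ft_force: [-0.0, 0.1, -1.0]
grip_width: 0.157
time: 15.9
position: [0.4584, 0.1, 0.0657]
tool_rot: [-0.09, 3.14, 0.0]
ft_force: [-0.2, 0.5, -0.6]
grip_width: 0.151
```

```bash
python3 -m jog '[[[0,0,0.1,0,0,0,0],[0,0,0,0,0,0,0]]]';python3 -m jog '[[[0,0,0.1,0,0,0,0],[0,0,0,0,0,0,0]]]'; python3 -m jog '[[[0,0,0.1,0,0,0,0],[0,0,0,0,0,0,0]]]'
```

```text
time: 16.1
position: [0.4582, 0.1, 0.0646]
tool_rot: [-0.09, 3.14, 0.0]
ft_force: [-0.4, -0.1, -0.7]
grip_width: 0.157
time: 16.3
position: [0.4584, 0.1, 0.0644]
tool_rot: [0.09, -3.14, -0.0]
ft_force: [-2.9, -1.8, 6.7]
grip_width: 0.155
time: 16.5
position: [0.4584, 0.1, 0.0644]
tool_rot: [0.09, -3.14, -0.001]
ft_force: [-6.4, -1.8, 15.0]
grip_width: 0.152
```

Contact with the rails at TCP z=0.0645. I'll ease the down force, then push.

```bash
python3 -m jog '[[[0,0,-0.15,0,0,0,0],[0,-0.6,0,0,0,0,0],[0,-0.6,0,0,0,0,0],[0,-0.4,0,0,0,0,0],[0,0,0,0,0,0,0]]]' 50;python3 -m jog '[[[0,-0.4,0,0,0,0,0],[0,-0.4,0,0,0,0,0],[0,0,0,0,0,0,0]]]';python3 -m jog '[[[0,-0.3,0,0,0,0,0],[0,-0.3,0,0,0,0,0],[0,0,0,0,0,0,0]]]'
```

```text
time: 17.0
position: [0.4598, 0.0831, 0.0645]
tool_rot: [-0.088, 3.139, -0.0]
ft_force: [0.1, -0.2, 4.8]
grip_width: 0.152
time: 17.3
position: [0.46, 0.0777, 0.0644]
tool_rot: [-0.091, 3.139, 0.005]
ft_force: [0.1, 5.3, 3.4]
grip_width: 0.153
time: 17.6
position: [0.4602, 0.0735, 0.0645]
tool_rot: [-0.092, 3.139, 0.008]
ft_force: [-0.9, 10.8, 3.9]
grip_width: 0.153
```

```bash
python3 -m jog '[[[0,-0.3,0,0,0,0,0],[0,-0.3,0,0,0,0,0],[0,0,0,0,0,0,0]]]';python3 -m jog '[[[0,-0.3,0,0,0,0,0],[0,-0.3,0,0,0,0,0],[0,0,0,0,0,0,0]]]';python3 -m jog '[[[0,-0.3,0,0,0,0,0],[0,-0.3,0,0,0,0,0],[0,0,0,0,0,0,0]]]'
```

```text
time: 17.9
position: [0.4605, 0.0659, 0.0644]
tool_rot: [-0.092, 3.139, 0.004]
ft_force: [-0.4, 5.7, 3.9]
grip_width: 0.155
time: 18.2
position: [0.4609, 0.0598, 0.0644]
tool_rot: [-0.091, 3.139, 0.004]
ft_force: [-0.3, 5.1, 4.9]
grip_width: 0.151
time: 18.5
position: [0.4611, 0.0572, 0.0645]
tool_rot: [-0.094, 3.139, 0.011]
ft_force: [-0.4, 14.3, 3.3]
grip_width: 0.155
```

```bash
python3 -m jog '[[[0,-0.3,0,0,0,0,0],[0,0,0,0,0,0,0]]]';python3 -m jog '[[[0,-0.3,0,0,0,0,0],[0,0,0,0,0,0,0]]]'; python3 -c "
from g import *
im=snap('side');p,M=st();print(p[:2]@X,p[:2]@Y);bands('red',.045,y0=-.05,y1=.3)
a=cv2.resize(im['frame'][130:220,200:315,::-1],(766,600),interpolation=cv2.INTER_CUBIC)
cv2.imwrite('pics/j.png',a)"
```

```text
time: 18.7
position: [0.4611, 0.0571, 0.0645]
tool_rot: [-0.096, 3.139, 0.016]
ft_force: [-0.5, 20.7, 1.7]
grip_width: 0.152
time: 18.9
position: [0.4611, 0.057, 0.0645]
tool_rot: [-0.098, 3.139, 0.022]
ft_force: [-0.9, 27.4, 1.6]
grip_width: 0.152
t 18.95 pos [0.4611 0.057  0.0645] x [-0.998 -0.062 -0.002] y [-0.062  0.998  0.014] z [ 0.001  0.014 -1.   ] F [-0.6 26.4  2.1] w 0.154 q [-0.53  0.1   0.38  2.11 -0.06  0.93  1.52]
0.030317839602219208 -0.4636082112199368
side red px [253.2 189.8] n 6 P [0.4575 0.0653]
side red px [245.3 192.1] n 22 P [0.4251 0.0693]
```

View pics/j.png

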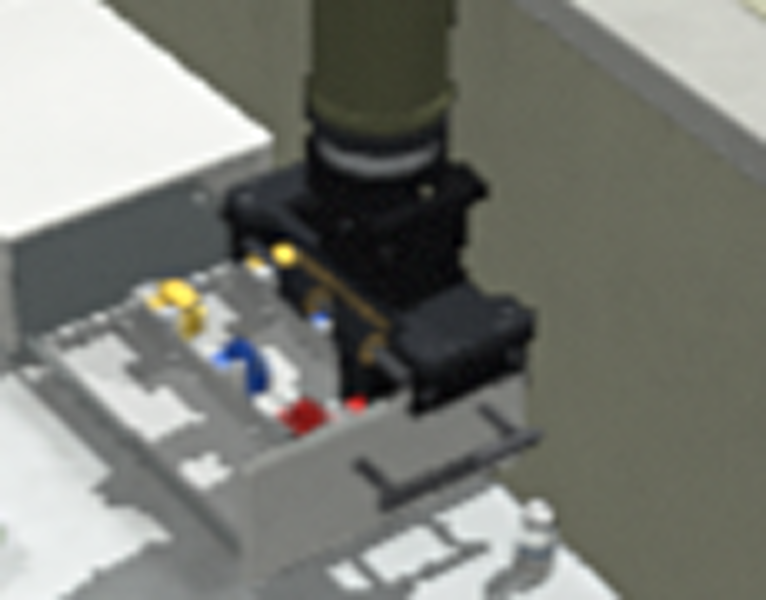

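The probe reached a hard stop at X=0.0303, after a peak and drop typical of a snap. Easing off, releasing and retreating.

```bash
python3 -m jog '[[[0,0.5,0,0,0,0,0],[0,0.2,0,0,0,0,0],[0,0,0,0,0,0,2.6],[0,0,0,0,0,0,2.6],[0,0,0,0,0,0,2.6],[0,0,-3,0,0,0,2.6],[0,0,-5,0,0,0,2.6],[0,0,-4,0,0,0,2.6],[0,-4.5,0,0,0,0,3],[0,-4.9,0,0,0,0,3],[0,-4.9,0,0,0,0,4],[0,-4.9,0,0,0,0,4]]]'; python3 -m jog '[[[0,-4.9,0,0,0,0,4],[0,-4.9,0,0,0,0,4],[0,-4.9,0,0,0,0,4]]]'; python3 -c "
from g import *
s=snap('side');t=snap('top');p,M=st();bands('red',.052,y0=-.05,y1=.3,cam='top');probe('yellow');clips()
for c in('side','top'): print(spot('probe_red',c,.038),spot('neck_red',c,.045),spot('probe_yellow',c,0),spot('neck_yellow',c,.007))
a=cv2.resize(s['frame'][130:220,200:315,::-1],(510,400),interpolation=cv2.INTER_CUBIC)
b=cv2.resize(t['frame'][145:225,195:295,::-1],(500,400),interpolation=cv2.INTER_CUBIC)[:,:290]
b=cv2.resize(t['frame'][150:215,235:295,::-1],(290,314),interpolation=cv2.INTER_CUBIC); b=cv2.copyMakeBorder(b,0,86,0,0,0)
cv2.imwrite('pics/k.png',np.hstack([a,b]))"
```

```text
time: 20.15
position: [0.4706, -0.1415, 0.1836]
tool_rot: [0.089, -3.139, 0.001]
ft_force: [1.4, -0.6, -0.5]
grip_width: 0.427
time: 20.45
position: [0.4788, -0.2881, 0.1835]
tool_rot: [0.089, -3.139, 0.0]
ft_force: [0.2, 0.8, 0.3]
grip_width: 0.461
t 20.55 pos [ 0.4767 -0.2944  0.1836] x [-0.999 -0.046  0.004] y [-0.046  0.999 -0.006] z [-0.003 -0.006 -1.   ] F [-0.5 -0.2 -0.2] w 0.456 q [-0.16  0.2   0.75  1.78 -0.14  1.21  2.24]
top red px [246.9 160.2] n 65 P [0.4962 0.063 ]
top red px [249.5 171.3] n 30 P [0.4612 0.055 ]
top red px [249.5 184.3] n 47 P [0.4205 0.0551]
top red px [241.9 184.9] n 8 P [0.4187 0.0787]
yellow side 0.58 173 handend [ 0.4697 -0.3447] tip [ 0.3386 -0.3667] L 0.1329 ang -170.5
   centre from handle end [ 0.4189 -0.3533]
red 68 mean [0.4951 0.0636] X 0.0183 0.0593 Y -0.5112 -0.4891
red 38 mean [0.4596 0.0545] X 0.0206 0.0358 Y -0.4732 -0.4508
red 51 mean [0.4195 0.0548] X 0.0169 0.0447 Y -0.43 -0.4133
red 12 mean [0.4166 0.0789] X 0.0507 0.0601 Y -0.4247 -0.4152
blue 49 mean [0.4883 0.131 ] X 0.0841 0.1247 Y -0.5026 -0.4883
blue 45 mean [0.4158 0.127 ] X 0.0847 0.125 Y -0.4281 -0.4171
yellow 69 mean [0.4843 0.1998] X 0.1522 0.1934 Y -0.5042 -0.4861
yellow 58 mean [0.4121 0.1966] X 0.1525 0.1932 Y -0.4292 -0.4162
[(0.36, array([0.463 , 0.0814, 0.038 ]))] [(0.5, array([0.3951, 0.053 , 0.045 ]))] [(0.72, array([ 0.4242, -0.3509,  0.    ]))] [(0.53, array([ 0.3782, -0.3479,  0.007 ])), (0.49, array([ 0.4133, -0.354 ,  0.007 ]))]
[(0.67, array([0.47  , 0.0471, 0.038 ]))] [] [] []
```

View pics/k.png

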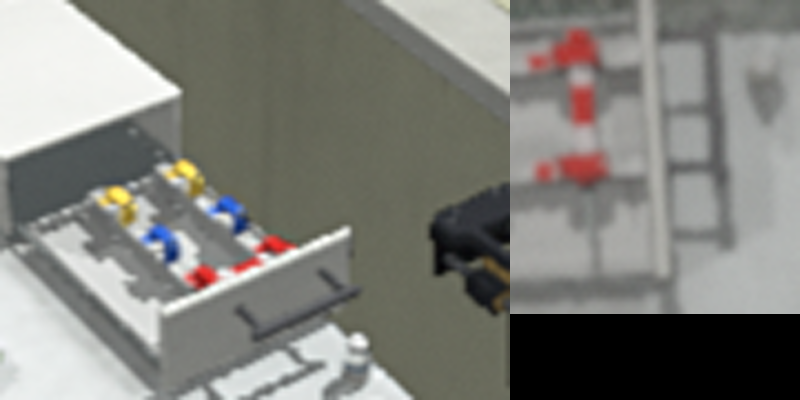

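The red probe lies home across both red arms with its stem towards the robot (top inset, x≈583), and the clip is down. Before placing yellow I'll check the drawer's rear wall and settle the arm.

```bash
python3 -m jog '[[[0,0,0,0,0,-3.1,4],[0,0,0,0,0,-3.1,4],[0,0,0,0,0,0,4],[0,0,0,0,0,0,4]]]' 30; python3 -c "
from g import *
snap('side');snap('top');st();probe('yellow');bands('yellow',.013)
def tri(s,t):
    a,u=ray('side',[s[1]/384,s[0]/512]);b,v=ray('top',[t[1]/384,t[0]/512])
    k=np.linalg.lstsq(np.c_[u,-v],b-a,rcond=None)[0];p,q=a+k[0]*u,b+k[1]*v;m=(p+q)/2
    print(m.round(4),'gap',np.linalg.norm(p-q).round(4),'X',(m[:2]@X).round(4))
tri((203.75,180),(192.5,214));tri((232.5,160),(192,159))
for z in(.04,.06,.088): print(z,[(onz('top',[r/384,c/512],z)[:2]@X).round(4) for c,r in((192.5,205),(192.3,175),(191,160))])
"
```

```text
time: 21.45
position: [0.4805, -0.2851, 0.1841]
tool_rot: [-0.259, 3.131, 0.0]
ft_force: [0.4, 0.3, 0.1]
grip_width: 0.456
t 21.55 pos [ 0.4805 -0.2853  0.1841] x [-0.986 -0.164 -0.   ] y [-0.164  0.986  0.   ] z [ 0.  0. -1.] F [-0.1 -0.5 -0.4] w 0.456 q [-0.16  0.19  0.73  1.78 -0.14  1.21  2.34]
yellow side 0.46 182 handend [ 0.4696 -0.3443] tip [ 0.3338 -0.3673] L 0.1377 ang -170.4
   centre from handle end [ 0.4188 -0.3529]
side yellow px [325.5 267.5] n 11 P [ 0.4619 -0.3482]
side yellow px [316.  274.8] n 37 P [ 0.4184 -0.3546]
side yellow px [305.7 283.1] n 21 P [ 0.3717 -0.3628]
[0.3325 0.2344 0.0344] gap 0.0016 X 0.2149
[0.4839 0.2388 0.0761] gap 0.0301 X 0.2105
0.04 [np.float64(0.2132), np.float64(0.2098), np.float64(0.2121)]
0.06 [np.float64(0.2103), np.float64(0.207), np.float64(0.2092)]
0.088 [np.float64(0.2063), np.float64(0.2031), np.float64(0.2052)]
```

```bash
python3 -m jog '[[[2.4,-1.9,0,0,0,0,4],[2.4,-1.9,0,0,0,0,4],[2.37,-1.87,0,0,0,0,4],[0,0,4,0,0,0,4],[0,0,4,0,0,0,4],[0,0,2.5,0,0,0,4],[0,0,0,0,0,0,4],[0,0,0,0,0,0,4]]]' 30; python3 -c "
from g import *
snap('side');st();probe('yellow') if 0 else None;bands('yellow',.013)"
```

```text
time: 22.45
position: [0.4191, -0.3535, 0.0795]
tool_rot: [0.259, -3.131, 0.001]
ft_force: [0.0, -0.7, 0.8]
grip_width: 0.456
t 22.5 pos [ 0.4198 -0.354   0.0804] x [-0.986 -0.165 -0.001] y [-0.165  0.986 -0.001] z [ 0.002 -0.001 -1.   ] F [ 0.9 -0.7  0.2] w 0.46 q [ 0.    0.31  0.75  1.91 -0.24  1.01  2.59]
side yellow px [308.8 241.3] n 32 P [ 0.4891 -0.2323]
side yellow px [306.5 246.5] n 4 P [ 0.4675 -0.2468]
side yellow px [328.7 261.3] n 7 P [ 0.4873 -0.334 ]
side yellow px [316.  274.8] n 37 P [ 0.4184 -0.3546]
side yellow px [305.6 283. ] n 22 P [ 0.372  -0.3622]
```

```bash
python3 -m jog '[[[0,0,2.5,0,0,0,4],[0,0,2.6,0,0,0,4],[0,0,0,0,0,0,4],[0,0,0,0,0,0,0],[0,0,0,0,0,0,0],[0,0,0,0,0,0,0],[0,0,0,0,0,0,0],[0,0,0,0,0,0,0]]]' 30; python3 -c "
from g import *
st()"; python3 -m jog '[[[0,0,-2,0,0,0,0],[0,0,-3,0,0,0,0],[0,0,-3,0,0,0,0],[0,0,-3,0,0,3.1,0],[0,0,0,0,0,3.1,0],[0,0,0,0,0,0,0],[0,0,0,0,0,0,0]]]'; python3 -c "
from g import *
snap('side');p,M=st();bands('yellow',p[2]-.015)"
```

```text
time: 23.3
position: [0.4197, -0.3534, 0.029]
tool_rot: [-0.26, 3.129, -0.001]
ft_force: [-0.8, 1.2, 5.1]
grip_width: 0.158
t 23.3 pos [ 0.4197 -0.3534  0.029 ] x [-0.986 -0.165 -0.001] y [-0.165  0.986 -0.   ] z [ 0.001 -0.    -1.   ] F [-0.8  1.2  5.1] w 0.158 q [ 0.05  0.38  0.7   1.95 -0.31  0.92  2.64]
time: 24.0
position: [0.4187, -0.3527, 0.1375]
tool_rot: [0.092, -3.139, -0.001]
ft_force: [-0.0, -0.6, -1.6]
grip_width: 0.157
t 24.05 pos [ 0.4185 -0.3527  0.1372] x [-0.998 -0.059  0.001] y [-0.059  0.998  0.001] z [-0.001  0.001 -1.   ] F [-0.1  0.  -1. ] w 0.152 q [-0.03  0.23  0.77  1.86 -0.18  1.12  2.43]
side yellow px [318.3 231.4] n 49 P [ 0.4633 -0.2922]
side yellow px [312.1 232.4] n 8 P [ 0.4445 -0.2857]
side yellow px [325.  244.1] n 9 P [ 0.4455 -0.3435]
side yellow px [331.8 244.7] n 16 P [ 0.4609 -0.3558]
side yellow px [318.3 251. ] n 27 P [ 0.4113 -0.3543]
side yellow px [308.5 258.2] n 24 P [ 0.3699 -0.3609]
```

```bash
python3 -m jog '[[[-1,3,0,0,0,0,0],[-1,4.5,0,0,0,0,0],[-1,4.5,0,0,0,0,0],[-1,4.5,0,0,0,0,0],[-1,4.5,0,0,0,0,0],[-1,4.5,0,0,0,0,0],[0,4.5,0,0,0,0,0],[0,4.5,0,0,0,0,0],[0,4.5,0,0,0,0,0],[0,4.5,0,0,0,0,0],[0,4.5,0,0,0,0,0],[0,3,0,0,0,0,0]]]'; python3 -m jog '[[[-0.2,3,0,0,0,0,0],[-0.2,2,0,0,0,0,0],[0,0,0,0,0,0,0],[0,0,0,0,0,0,0]]]';  python3 -c "
from g import *
snap('side');p,M=st();print(p[:2]@X,p[:2]@Y)"
```

```text
time: 25.25
position: [0.4484, 0.1627, 0.1372]
tool_rot: [0.097, -3.139, -0.0]
ft_force: [0.1, -0.4, -0.5]
grip_width: 0.156
time: 25.65
position: [0.4503, 0.2089, 0.1372]
tool_rot: [0.092, -3.139, 0.003]
ft_force: [0.0, 0.2, -1.9]
grip_width: 0.159
t 25.7 pos [0.4505 0.2081 0.1373] x [-0.998 -0.057  0.001] y [-0.057  0.998 -0.001] z [-0.001 -0.002 -1.   ] F [-0.5  0.  -0.6] w 0.154 q [-0.74  0.08  0.26  1.97 -0.02  1.1   1.16]
0.18186642293981395 -0.4617612646358289
```

```bash
python3 -m jog '[[[0,0.9,0,0,0,0,0],[0,0.8,0,0,0,0,0],[0,0,2,0,0,0,0],[0,0,2,0,0,0,0],[0,0,1.5,0,0,0,0],[0,0,0.8,0,0,0,0],[0,0,0,0,0,0,0],[0,0,0,0,0,0,0]]]'; python3 -c "
from g import *
im=snap('side');p,M=st();print(p[:2]@X,p[:2]@Y)
cv2.imwrite('pics/l.png',cv2.resize(im['frame'][115:215,185:310,::-1],(750,600),interpolation=cv2.INTER_CUBIC))"
```

```text
time: 26.5
position: [0.4502, 0.2269, 0.0756]
tool_rot: [-0.09, 3.14, 0.001]
ft_force: [-0.2, -0.2, 0.4]
grip_width: 0.152
t 26.55 pos [0.4504 0.2269 0.0759] x [-0.998 -0.057 -0.001] y [-0.057  0.998  0.001] z [ 0.001  0.001 -1.   ] F [ 0.8 -0.1 -1.2] w 0.153 q [-0.75  0.17  0.24  2.01 -0.05  0.97  1.15]
0.20062357522983346 -0.46274256114348183
```

View pics/l.png

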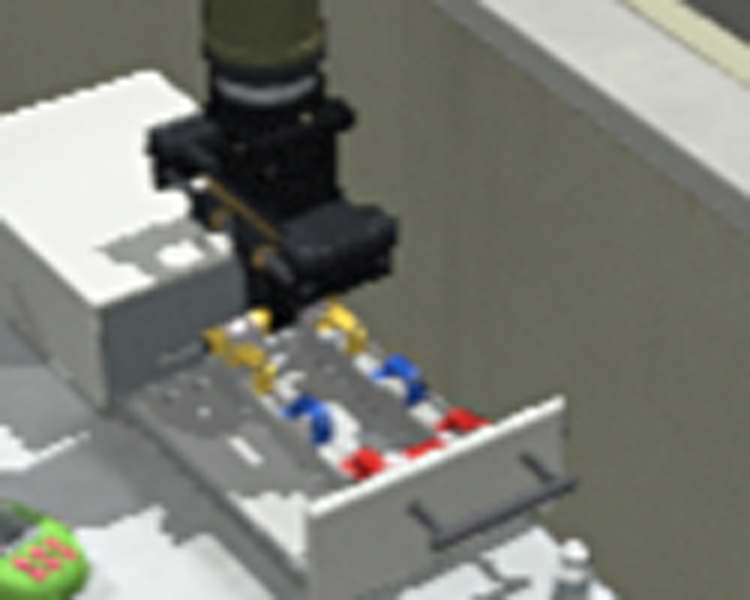

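The yellow probe is just behind the yellow clip and parallel to it, and the body is above the cabinet. Lowering in small steps.

```bash
python3 -m jog '[[[0.1,0,0.4,0,0,0,0],[0,0,0.3,0,0,0,0],[0,0,0,0,0,0,0]]]';python3 -m jog '[[[0,0,0.15,0,0,0,0],[0,0,0,0,0,0,0]]]'; python3 -m jog '[[[0,0,0.1,0,0,0,0],[0,0,0,0,0,0,0]]]'; python3 -m jog '[[[0,0,0.1,0,0,0,0],[0,0,0,0,0,0,0]]]'
```

```text
time: 26.85
position: [0.4485, 0.2264, 0.0678]
tool_rot: [0.09, -3.14, 0.0]
ft_force: [-0.4, -0.3, -1.1]
grip_width: 0.156
time: 27.05
position: [0.449, 0.2266, 0.0669]
tool_rot: [-0.09, 3.14, 0.0]
ft_force: [-1.2, -0.2, 2.5]
grip_width: 0.157
time: 27.25
position: [0.449, 0.2266, 0.0668]
tool_rot: [0.09, -3.14, -0.001]
ft_force: [-3.7, -3.1, 9.3]
grip_width: 0.151
time: 27.45
position: [0.449, 0.2269, 0.0668]
tool_rot: [0.09, -3.14, -0.002]
ft_force: [-5.8, -2.2, 16.2]
grip_width: 0.156
```

```bash
python3 -m jog '[[[0,0,-0.15,0,0,0,0],[0,-0.5,0,0,0,0,0],[0,-0.5,0,0,0,0,0],[0,-0.3,0,0,0,0,0],[0,0,0,0,0,0,0]]]' 50;python3 -m jog '[[[0,-0.4,0,0,0,0,0],[0,-0.4,0,0,0,0,0],[0,0,0,0,0,0,0]]]';python3 -m jog '[[[0,-0.3,0,0,0,0,0],[0,-0.3,0,0,0,0,0],[0,0,0,0,0,0,0]]]';python3 -m jog '[[[0,-0.3,0,0,0,0,0],[0,-0.3,0,0,0,0,0],[0,0,0,0,0,0,0]]]'
```

```text
time: 27.95
position: [0.4505, 0.2142, 0.0669]
tool_rot: [-0.09, 3.138, 0.003]
ft_force: [-0.8, 2.5, 6.5]
grip_width: 0.148
time: 28.25
position: [0.4506, 0.2088, 0.0669]
tool_rot: [-0.092, 3.137, 0.009]
ft_force: [0.4, 7.6, 2.2]
grip_width: 0.149
time: 28.55
position: [0.451, 0.2017, 0.0669]
tool_rot: [-0.091, 3.138, 0.006]
ft_force: [-0.7, 6.6, 4.6]
grip_width: 0.148
time: 28.85
position: [0.4514, 0.1957, 0.0669]
tool_rot: [-0.091, 3.138, 0.006]
ft_force: [-0.4, 5.6, 5.1]
grip_width: 0.152
```

```bash
python3 -m jog '[[[0,-0.3,0,0,0,0,0],[0,-0.3,0,0,0,0,0],[0,0,0,0,0,0,0]]]';python3 -m jog '[[[0,-0.3,0,0,0,0,0],[0,0,0,0,0,0,0]]]';python3 -m jog '[[[0,-0.3,0,0,0,0,0],[0,0,0,0,0,0,0]]]'
```

```text
time: 29.15
position: [0.4515, 0.1929, 0.067]
tool_rot: [-0.093, 3.137, 0.013]
ft_force: [0.3, 13.1, 1.3]
grip_width: 0.151
time: 29.35
position: [0.4515, 0.1928, 0.067]
tool_rot: [-0.095, 3.136, 0.018]
ft_force: [0.1, 18.8, -2.0]
grip_width: 0.151
time: 29.55
position: [0.4515, 0.1926, 0.0671]
tool_rot: [-0.097, 3.135, 0.024]
ft_force: [0.4, 26.2, -4.9]
grip_width: 0.152
```

```bash
python3 -m jog '[[[0,0.5,0,0,0,0,0],[0,0.2,0,0,0,0,0],[0,0,0,0,0,0,2.6],[0,0,0,0,0,0,2.6],[0,0,0,0,0,0,2.6],[0,0,-3,0,0,0,2.6],[0,0,-5,0,0,0,2.6],[0,0,-4,0,0,0,2.6],[0,-4.5,0,0,0,0,2.6],[0,-4.9,0,0,0,0,2.6],[0,-4.9,0,0,0,0,2.6],[0,-4.9,0,0,0,0,2.6]]]'; python3 -m jog '[[[0,-4.9,0,0,0,0,2.4],[0,-4.9,0,0,0,0,2.4],[0,-4.9,0,0,0,0,2.4],[0,-2,0,0,0,0,2.4],[0,0,0,0,0,0,2.4]]]'; python3 -c "
from g import *
s=snap('side','m_side.png');t=snap('top','m_top.png');p,M=st();clips()
for c in('side','top'): print([ (l,spot(l,c,z)) for l,z in(('probe_blue',0),('neck_blue',0),('drawer_handle',.06),('vial_white',0))])
a=cv2.resize(s['frame'][130:210,195:295,::-1],(500,400),interpolation=cv2.INTER_CUBIC)
b=cv2.resize(t['frame'][150:215,190:275,::-1],(500,382),interpolation=cv2.INTER_CUBIC)
b=cv2.resize(t['frame'][150:215,190:240,::-1],(300,390),interpolation=cv2.INTER_CUBIC); b=cv2.copyMakeBorder(b,0,10,0,0,0)
cv2.imwrite('pics/m.png',np.hstack([a,b]))"
```

```text
time: 30.75
position: [0.4608, -0.0063, 0.1853]
tool_rot: [0.089, -3.139, 0.001]
ft_force: [0.5, 0.6, 0.5]
grip_width: 0.301
time: 31.25
position: [0.4695, -0.1749, 0.1854]
tool_rot: [0.077, -3.138, 0.003]
ft_force: [0.4, -0.3, 0.1]
grip_width: 0.282
t 31.35 pos [ 0.4705 -0.17    0.1852] x [-0.998 -0.056  0.002] y [-0.056  0.998  0.001] z [-0.002  0.    -1.   ] F [-0.5  0.9  0.9] w 0.28 q [-0.36  0.03  0.67  1.91 -0.02  1.2   1.95]
red 68 mean [0.4951 0.0632] X 0.0183 0.0593 Y -0.5112 -0.4882
red 38 mean [0.4599 0.0545] X 0.0204 0.0358 Y -0.4732 -0.4508
red 51 mean [0.4195 0.0548] X 0.0169 0.0447 Y -0.43 -0.4133
red 12 mean [0.4166 0.0789] X 0.0507 0.0601 Y -0.4247 -0.4152
blue 49 mean [0.4883 0.131 ] X 0.0841 0.1247 Y -0.5026 -0.4883
blue 47 mean [0.4162 0.1266] X 0.0847 0.125 Y -0.4301 -0.4171
yellow 73 mean [0.4852 0.1996] X 0.1522 0.1934 Y -0.5072 -0.4861
yellow 40 mean [0.4477 0.1896] X 0.1568 0.1702 Y -0.4692 -0.4466
yellow 81 mean [0.4096 0.1935] X 0.1523 0.1932 Y -0.4308 -0.4062
[('probe_blue', []), ('neck_blue', []), ('drawer_handle', [(0.76, array([ 0.4625, -0.0199,  0.06  ]))]), ('vial_white', [(0.6, array([ 0.4937, -0.0697,  0.    ])), (0.54, array([0.4185, 0.377 , 0.    ]))])]
[('probe_blue', [(0.53, array([0.4682, 0.2036, 0.    ]))]), ('neck_blue', []), ('drawer_handle', [(0.94, array([ 0.4666, -0.0275,  0.06  ]))]), ('vial_white', [(0.44, array([ 0.496 , -0.0599,  0.    ])), (0.29, array([0.4544, 0.0841, 0.    ]))])]
```

View pics/m.png

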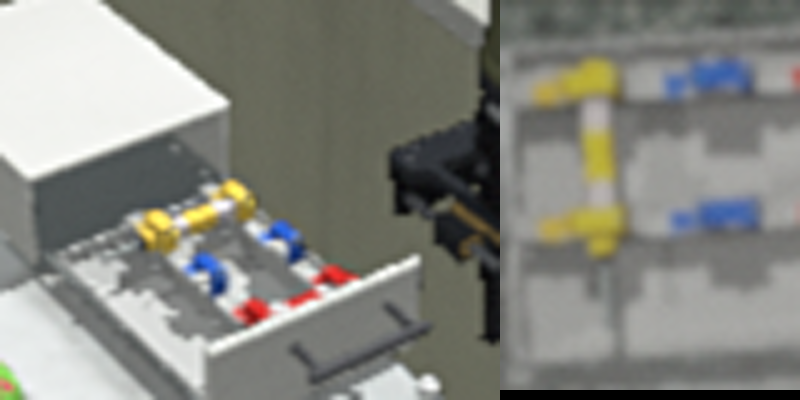

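View pics/m_top.png

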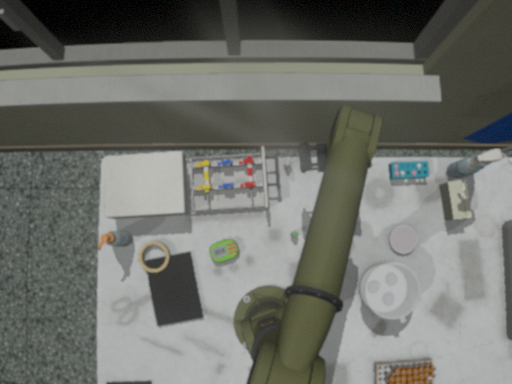

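Both probes are clipped across their own arms with the stems towards the robot. The arm colour extents haven't changed, so the clips are down. No blue probe is on the table. Next I'll grip the handle and shut the drawer.

```bash
python3 -m jog '[[[0,3.5,0,0,0,0,2.4],[0,3.6,0,0,0,0,2.4],[0,3.6,0,0,0,0,2.4],[0,3.6,0,0,0,0,2.4],[0,0,0,0,0,0,2.4],[0,0,0,0,0,0,2.4]]]' 40; python3 -c "
from g import *
st()"
```

```text
time: 32.35
position: [0.4634, -0.0265, 0.1862]
tool_rot: [-0.094, 3.14, -0.001]
ft_force: [0.1, 0.3, -0.2]
grip_width: 0.273
t 32.35 pos [ 0.4634 -0.0265  0.1862] x [-0.998 -0.06  -0.   ] y [-0.06   0.998 -0.   ] z [ 0. -0. -1.] F [ 0.1  0.3 -0.2] w 0.273 q [-0.52 -0.06  0.5   1.99  0.03  1.21  1.61]
```

```bash
python3 -m jog '[[[0,0,4,0,0,0,2.4],[0,0,4,0,0,0,2.4],[0,0,2.5,0,0,0,2.4],[0,0,1.3,0,0,0,2.4],[0,0,0,0,0,0,2.4],[0,0,0,0,0,0,2.4],[0,0,0,0,0,0,0],[0,0,0,0,0,0,0],[0,0,0,0,0,0,0],[0,0,0,0,0,0,0]]]' 40; python3 -m jog '[[[0,0.5,0,0,0,0,0],[0,1.5,0,0,0,0,0],[0,2,0,0,0,0,0],[0,2.5,0,0,0,0,0],[0,2.5,0,0,0,0,0],[0,2.5,0,0,0,0,0],[0,2.5,0,0,0,0,0],[0,2.5,0,0,0,0,0],[0,2.5,0,0,0,0,0],[0,2,0,0,0,0,0],[0,1,0,0,0,0,0],[0,0,0,0,0,0,0]]]'; python3 -c "
from g import *
st()"
```

```text
time: 33.35
position: [0.4643, -0.0264, 0.0691]
tool_rot: [-0.091, 3.138, 0.002]
ft_force: [-0.4, 1.6, 6.6]
grip_width: 0.11
time: 34.55
position: [0.4511, 0.1952, 0.0691]
tool_rot: [-0.095, 3.139, 0.003]
ft_force: [-1.7, 3.1, 5.6]
grip_width: 0.113
t 34.55 pos [0.4511 0.1952 0.0691] x [-0.998 -0.06  -0.002] y [-0.06   0.998  0.002] z [ 0.001  0.002 -1.   ] F [-1.7  3.1  5.6] w 0.113 q [-0.77  0.15  0.33  2.04 -0.06  0.95  1.22]
```

```bash
python3 -m jog '[[[0,0.8,0,0,0,0,0],[0,0.8,0,0,0,0,0],[0,0,0,0,0,0,0]]]'; python3 -m jog '[[[0,0.5,0,0,0,0,0],[0,0.4,0,0,0,0,0],[0,0,0,0,0,0,0]]]';  python3 -m jog '[[[0,0.5,0,0,0,0,0],[0,0.3,0,0,0,0,0],[0,0,0,0,0,0,0]]]'
```

```text
time: 34.85
position: [0.4503, 0.2098, 0.0691]
tool_rot: [-0.092, 3.139, 0.002]
ft_force: [-1.8, 0.2, 5.4]
grip_width: 0.112
time: 35.15
position: [0.4497, 0.2178, 0.0691]
tool_rot: [-0.091, 3.139, 0.0]
ft_force: [-2.2, 0.3, 6.4]
grip_width: 0.111
time: 35.45
position: [0.4498, 0.2184, 0.0691]
tool_rot: [0.086, -3.138, 0.015]
ft_force: [-3.4, -16.1, 16.6]
grip_width: 0.11
```

Shut at its stop: 0.245 m of travel, with contact force. Easing off, releasing and retreating.

```bash
python3 -m jog '[[[0,-0.4,0,0,0,0,0],[0,-0.2,0,0,0,0,0],[0,0,0,0,0,0,2.4],[0,0,0,0,0,0,2.4],[0,0,0,0,0,0,2.4],[0,0,-2,0,0,0,2.4],[0,0,-5,0,0,0,2.4],[0,0,-5,0,0,0,2.4],[0,-4.5,0,0,0,0,2.4],[0,-4.5,0,0,0,0,2.4],[0,-4.5,0,0,0,0,2.4],[0,-4.5,0,0,0,0,2.4]]]'; python3 -m jog '[[[0,-4.5,0,0,0,0,4],[0,-4.5,0,0,0,0,4],[0,-4.5,0,0,0,0,4],[0,0,0,0,0,0,4],[0,0,0,0,0,0,4]]]'; python3 -c "
from g import *
s=snap('side','n_side.png');t=snap('top');st()
for c in('side','top'): print([(l,spot(l,c,Z[l])) for l in('drawer_handle','vial_white','mini_rack')])
a=cv2.resize(s['frame'][100:260,150:350,::-1],(500,400),interpolation=cv2.INTER_CUBIC)
b=cv2.resize(t['frame'][140:225,170:234,::-1],(300,400),interpolation=cv2.INTER_CUBIC)
cv2.imwrite('pics/n.png',np.hstack([a,b]))"
```

```text
time: 36.65
position: [0.4593, 0.0383, 0.1881]
tool_rot: [-0.092, 3.14, 0.0]
ft_force: [0.9, 0.3, 0.4]
grip_width: 0.279
time: 37.15
position: [0.4671, -0.0958, 0.1879]
tool_rot: [0.086, -3.14, -0.0]
ft_force: [-0.4, 0.3, -0.2]
grip_width: 0.452
t 37.25 pos [ 0.4672 -0.0937  0.1878] x [-0.998 -0.059  0.   ] y [-0.059  0.998  0.   ] z [-0.  0. -1.] F [ 0.1 -0.2 -0.2] w 0.459 q [-0.51 -0.04  0.65  1.96  0.02  1.21  1.76]
[('drawer_handle', [(0.64, array([0.4408, 0.2256, 0.06  ]))]), ('vial_white', [(0.5, array([ 0.4976, -0.0549,  0.    ]))]), ('mini_rack', [(0.88, array([ 0.467 , -0.4529,  0.    ])), (0.52, array([ 0.4834,  0.298 , -0.    ]))])]
[('drawer_handle', [(0.96, array([0.4558, 0.2178, 0.06  ]))]), ('vial_white', []), ('mini_rack', [(0.93, array([ 0.474 , -0.4685,  0.    ]))])]
```

View pics/n.png

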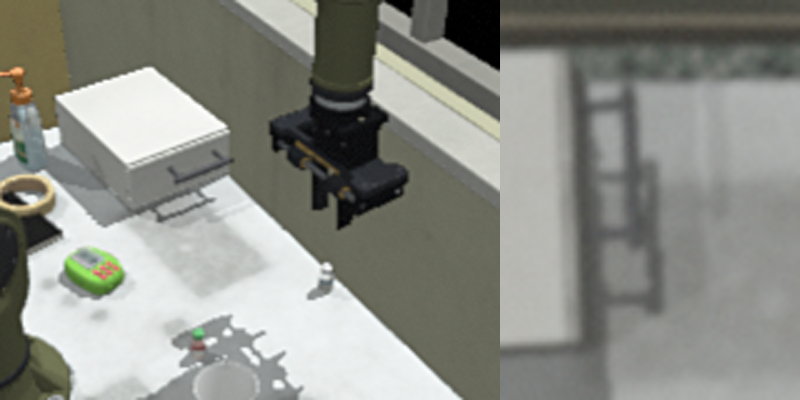

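The drawer front is flush with the cabinet and the handle is at y≈0.218. The vial and rack are where they were, and the robot is clear. Handing in.

```bash
python3 -c "
from bench import close_job
print(close_job())"
```

```text
the job is handed in; nothing more can be done
None
```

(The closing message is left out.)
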